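# Empty the onion caddy into the pantry bin

### The arm

A 6-joint arm with a two-finger parallel gripper is mounted at the origin on the work surface. World frame = base frame: x ahead of the robot, y to its left, z up, the work surface at z = 0. Lengths are in mm, angles in rad, forces in N, time in s.
With the tool pointing down it reaches from about 350 to 975 mm from the base axis. Payload 7.1 kg.
Tool frame: the origin (TCP) lies on the front face of the gripper's body, between the roots of the fingers; the fingertips stand 80 mm ahead of it and the grasp point (between the pads) lies 61 mm ahead of it (env.tips_ahead is the distance from the TCP to the fingertips, in mm); z points along the fingers, y is the line along which they close (so a half turn about z gives the same grasp; the last joint's range is limited). The gripper opens to 88 mm and grips with 3 to 60 N. Pads are 20 mm wide; open, the fingers measure 115 mm over their backs; the gripper's body (75 mm by 178 mm) begins 61 mm behind the grasp point.
Start: joints at [-1.31, 0.423, 1.63, -0, 1.089, -0.019], TCP at [172.621, -600.673, 302.675] pointing down, gripper open.
Joint ranges: [-3, 3], [-0.9, 2.11], [0.09, 2.58], [-1.31, 4.45], [0.11, 2.69], [-2.54, 2.54]. Speed limits (rad/s): [2.39, 2.39, 3.01, 3.14, 3.14, 3.14].

### API

Orientations are given as a unit quaternion [x, y, z, w].
In Python, from station import env, set_gripper, viewer, workorder gives the robot as it stands. Calls block until the motion is done:
- env.reach(position, orientation): joint-space move of the TCP to a pose.
- env.move_l(position, rot=None, rate=150, f_stop=None): straight line of the TCP; rot=None keeps the orientation; rate is the mean speed in mm/s. With f_stop (N) it stops when the force on the tool has changed by that much, and returns True; else False.
- env.move_joints(angles): joint-space move.
- set_gripper(opening): finger opening in mm; the grip force is fixed at half the most; returns when the fingers have stopped.
- env.hold(seconds).
- env.ik(position, orientation): joint angles nearest the present ones, or None.
- env.read_state(): the state.
- viewer.camera(name): name is "scene" or "top" or "wrist"; returns the picture (420x560x3 uint8, blue, green, red); there is no depth.
- viewer.camera_params(name): a dict with "fx", "fy", "cx", "cy" (pixels), "dist" ([k1, k2, p1, p2, k3] as OpenCV has them; the pictures are not rectified), "pose" (4x4, takes a point from camera to world coordinates); the wrist camera has in their place "tool_from_camera" (4x4, takes a point from camera to tool coordinates, whose origin is the TCP and whose axes are the flange's). Camera axes: x right, y up, looking along -z (the intrinsics and any distortion apply to the point x, -y, -z); pixel columns grow to the right and rows downward; lengths in mm; the calibration is good to about 2 mm. A picture is of the moment at which its call begins: read the wrist's pose just before it. camera_params takes no time and is no camera call.
A pose or a line that the arm cannot do raises env.IKError and nothing moves.
- workorder.sign_off(): hands the job in; it is judged then, once.
The state is a dict: "time_s": time; "qpos": joint angles; "dq": joint speeds; "tau": joint torques, N m; "tool_pos": TCP position; "orientation": TCP orientation; "force": force on the tool from outside, world axes, zero at the start; "wrist_torque": the same for the moment, N m; "width": finger opening in mm; "grip_force": force on a finger pad.
Only numpy, scipy, OpenCV 4.12 (cv2) and the standard library are available. Lean on these libraries where they do the work, as an engineer would, in place of code of your own. Each camera call takes 0.05 s, during which the arm holds its last target. There are 200 camera calls.

### The job

Carry the full caddy by its hoop to the wooden onion bin, stand it flat on the bin's ledge with its sloping lip reaching out over the bin, and let go. Then take it by the stem at its back and tip it up so that all four onions roll into the bin. Lower the empty caddy flat onto the ledge again and let go; do not shift the jar beside the caddy or the mug beside the bin.

Things in the scene. Friction and masses are not known exactly. Their poses are not given: they have to be found in the camera images.
- caddy: White open caddy, about 0.25 kg, with the onions in it. Origin: underside, mid-line; x forward over the sloping lip (pouring direction), y left, z up. Flat floor x -80 to +30 mm, 4 mm thick, 130 wide; side and back walls 70 mm high; in front the floor rises at 24 degrees as a lip, ending at x 85, z 29 mm. Dark wood hoop across the middle and stem at the back; 269 mm long in all.
- caddy_hoop (a point): Middle of the hoop's crossbar, in the caddy's frame at (-25, 0, 137) mm. The crossbar runs along the caddy's y, 16 mm square in section, about 130 mm free between the uprights.
- caddy_stem (a point): Gripping point of the stem, in the caddy's frame at (-150, 0, 52) mm. The stem runs straight back along the caddy's x from -80 to -184 mm; 16 mm wide (y), 22 mm high.
- caddy_lip (a point): Middle of the lip's front edge, in the caddy's frame at (85, 0, 29) mm.
- bin: Fixed wooden onion bin with a ledge. Origin: on the worktop under the ledge's middle; x points from ledge to bin. Ledge: flat, top 100 mm high, x -90 to +90 mm, 220 wide (y). Open bin: inside x 90 to 302 mm, 204 wide, floor 8 mm high; its side and end walls 8 mm thick, 150 high; towards the ledge it is closed only up to the ledge's height.
- bin_ledge (a point): Centre of the ledge's top face, 100 mm above the worktop; axes as the bin's.
- bin_floor (a point): Centre of the bin's inner floor; axes as the bin's.
- onion0: Brown onion, 46 mm wide and 38 mm high, 60 g; origin at its centre. Starts in the caddy.
- onion1: Brown onion, 46 mm wide and 38 mm high, 60 g; origin at its centre. Starts in the caddy.
- onion2: Brown onion, 46 mm wide and 38 mm high, 60 g; origin at its centre. Starts in the caddy.
- onion3: Brown onion, 46 mm wide and 38 mm high, 60 g; origin at its centre. Starts in the caddy.
- jar: Bystander: glass jar, 84 mm wide, 130 mm high, beside the caddy. Origin under its centre.
- mug: Bystander: white mug, 80 mm wide, 90 mm high, beside the bin's ledge. Origin under its centre.
Not all that is in view belongs to the job. What is shaped like the onion2 but pink or purple is not meant.

How it is judged (in metres and radians):
On the way, in this order (a step that is already met when the one before it is completed fails the run):
1. the full caddy is lifted by its hoop (contact force between the fingers and caddy above 1 N and height (world z) of caddy above 0.04 m and distance between the grasp point and caddy_hoop below 0.05 m and distance between each of onion0, onion1, onion2, onion3 and caddy below 0.13 m), for 0.1 s.
2. the full caddy stands flat on the ledge, its lip over the bin, let go (z of caddy in the frame of bin between 0.094 and 0.108 m and angle between caddy's own z axis and vertical below 0.1 rad and y of caddy in the frame of bin between -0.06 and 0.06 m and contact force between the fingers and caddy below 0.2 N and x of caddy_lip in the frame of bin above 0.095 m and distance between each of onion0, onion1, onion2, onion3 and caddy below 0.13 m), for 0.2 s.
3. the caddy, held by its stem, is tipped up (contact force between the fingers and caddy above 1 N and angle between caddy's own z axis and vertical above 0.5 rad and x of the grasp point in the frame of caddy below -0.09 m), for 0.1 s.
At the end, for the whole second after the job is handed in: All four onions lie at rest inside the bin; the empty caddy stands flat (within 0.1 rad) on the ledge, its middle within 60 mm of the ledge's mid-line, let go and at rest (x of onion0 in the frame of bin between 0.09 and 0.302 m and y of onion0 in the frame of bin between -0.102 and 0.102 m and z of each of onion0, onion1, onion2, onion3 in the frame of bin below 0.12 m and linear speed of each of onion0, onion1, onion2, onion3 below 0.05 m/s and x of onion1 in the frame of bin between 0.09 and 0.302 m and y of onion1 in the frame of bin between -0.102 and 0.102 m and x of onion2 in the frame of bin between 0.09 and 0.302 m and y of onion2 in the frame of bin between -0.102 and 0.102 m and x of onion3 in the frame of bin between 0.09 and 0.302 m and y of onion3 in the frame of bin between -0.102 and 0.102 m and z of caddy in the frame of bin between 0.094 and 0.108 m and angle between caddy's own z axis and vertical below 0.1 rad and y of caddy in the frame of bin between -0.06 and 0.06 m and x of caddy in the frame of bin between -0.08 and 0.13 m and contact force between the fingers and caddy below 0.2 N and linear speed of caddy below 0.03 m/s); the robot touches nothing.
It fails at once if the jar or the mug is moved more than 30 mm (distance of any of jar, mug from where it was at the start of the episode above 0.03 m).
It also fails if it takes over 72 s, if anything falls off the work surface, if the arm or the gripper's body presses on something with over 40 N, if the wrist force passes 120 N, or if a joint passes its speed limit or range.

## Working session

There is one attempt and no reset: what is moved stays moved. The work goes in short steps, each a Python script; the robot and the scene stay as the last script left them, time stands still between calls to the robot, and variables do not carry over. Pictures are saved under pics/ and viewed, at most 10 in all, crops included, and the job is handed in when it is done.

```bash
ls; mkdir -p pics; python3 - <<'E'
from station import env, viewer
import cv2
for n in("scene","top"):
    cv2.imwrite(f"pics/{n}0.png",viewer.camera(n)); p=viewer.camera_params(n); print(n,p)
print(viewer.camera_params("wrist"), env.read_state())
E
```

```text
pics
scene {'fx': 465.38056509112766, 'fy': 465.38056509112766, 'cx': 285.0089145696954, 'cy': 207.08181423949532, 'dist': array([-0.09076816,  0.        ,  0.        ,  0.        ,  0.        ]), 'pose': array([[ 6.00439724e-01, -6.54985499e-01,  4.58765881e-01,
         1.01623277e+03],
       [ 7.99628700e-01,  4.85944808e-01, -3.52776962e-01,
        -2.61395085e+02],
       [ 8.12889638e-03,  5.78663667e-01,  8.15525770e-01,
         1.00727409e+03],
       [ 0.00000000e+00,  0.00000000e+00,  0.00000000e+00,
         1.00000000e+00]])}
top {'fx': 427.7517580822295, 'fy': 427.7517580822295, 'cx': 278.47914060878, 'cy': 211.82575678239084, 'dist': array([-0.00482084,  0.        ,  0.        ,  0.        ,  0.        ]), 'pose': array([[-4.95218786e-03,  9.96284654e-01, -8.59788581e-02,
         4.47783101e+02],
       [-9.99776430e-01, -3.16534665e-03,  2.09062373e-02,
         1.29429001e+02],
       [ 2.05564105e-02,  8.60631674e-02,  9.96077590e-01,
         1.11487977e+03],
       [ 0.00000000e+00,  0.00000000e+00,  0.00000000e+00,
         1.00000000e+00]])}
{'fx': 301.381781
[... 545 characters left out ...]
'qpos': array([-1.31002921e+00,  4.23798563e-01,  1.63061596e+00,  1.83167542e-05,
        1.08862542e+00, -1.90199617e-02]), 'dq': array([ 3.40823883e-04, -7.87820602e-04, -2.91082114e-03,  3.83305674e-05,
       -2.53871511e-04,  2.97813209e-04]), 'tau': array([-1.53720110e-03, -5.45619893e+01, -2.74323303e+01,  6.45843451e-02,
        1.87950575e-02, -2.91827337e-05]), 'tool_pos': array([ 172.50674177, -600.30216378,  301.95710725]), 'orientation': array([ 9.90231180e-01,  1.39433447e-01, -7.92041759e-05, -7.19338415e-04]), 'force': array([-0.79869562, -0.56787151,  0.15103105]), 'wrist_torque': array([-0.03223417, -0.01570551,  0.02131052]), 'grip_force': 0.0, 'width': 87.66906298699185}
```

View pics/scene0.png

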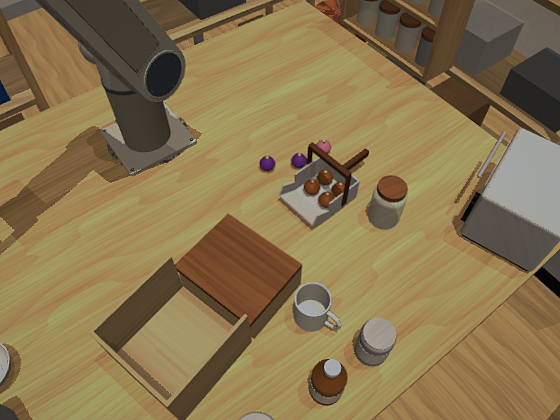

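View pics/top0.png

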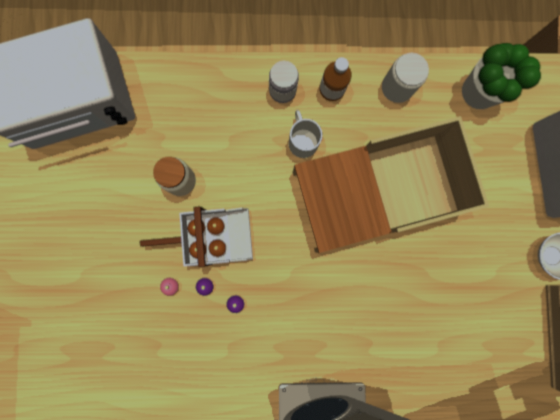

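The scene picture shows the caddy around (320,190), with its hoop at (330,165), stem at (355,160), lip at (300,215) and four brown onions inside. The jar is at (387,205), the bin ledge at (240,265) and the mug at (312,305). In the top picture the hoop is at (200,237), the stem at (160,242), the ledge at (343,200), the jar at (172,175) and the mug at (305,137).

Onion candidates in the top picture are brown at (196,228), (215,226), (197,249) and (217,248), pink at (169,287), and purple at (204,287) and (235,304). The four brown ones in the caddy fit the description, and I'll confirm that in enlarged crops.

```bash
python3 - <<'E'
import cv2,numpy as np
s=cv2.imread("pics/scene0.png");t=cv2.imread("pics/top0.png")
def c(im,x,y,w,h,k,f):
    cv2.imwrite(f,cv2.resize(im[y:y+h,x:x+w],None,fx=k,fy=k,interpolation=cv2.INTER_CUBIC))
a=cv2.resize(s[125:235,270:380],(400,400),interpolation=2) 
b=cv2.resize(t[190:290,140:240+20][:, :120],(480,400),interpolation=2)
b=b[:,:]
cv2.imwrite("pics/cad.png",np.hstack([cv2.resize(s[130:240,270:380],(396,396),interpolation=2) , cv2.resize(t[185:284,138:238+20-20],(400,396),interpolation=2)]))
cv2.imwrite("pics/bin.png",np.vstack([cv2.resize(s[205:420,90:340],(500,430)*1,interpolation=2)[:300,:]]) if 0 else np.hstack([cv2.resize(s[205:420,90:340],(400,344),interpolation=2),cv2.resize(t[110:260,285:490][:, :],(400,293),interpolation=2) if 0 else cv2.copyMakeBorder(cv2.resize(t[110:260,285:485],(400,300),interpolation=2),0,44,0,0,0)]))
E
```

```text
(no output)
```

View pics/cad.png

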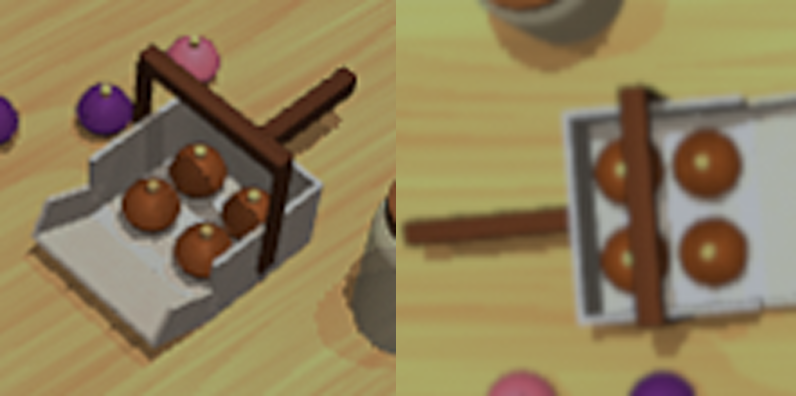

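View pics/bin.png

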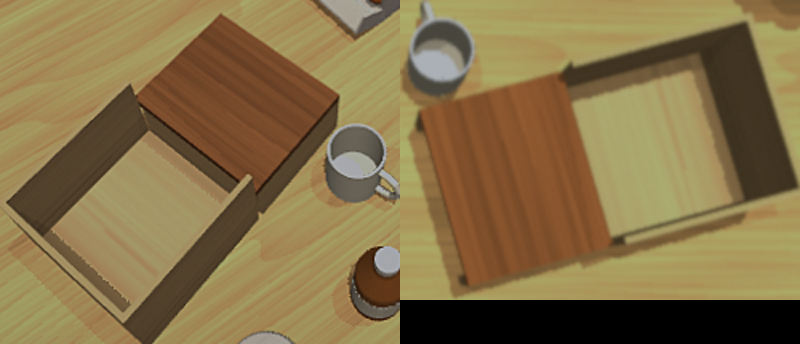

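The crops confirm that the caddy holds exactly the four brown onions, and that the pink and purple ones lie outside it. I read the hoop ends at scene crop (150,53) and (286,157), and at top crop (632,92) and (649,322). I also read the stem end and the ledge corners for the fit below.

```bash
cat > h.py <<'E'
import numpy as np,cv2
from scipy.optimize import least_squares
from scipy.spatial.transform import Rotation as R
from station import env,set_gripper,viewer,workorder
def und(n,uv):
    p=viewer.camera_params(n);K=np.array([[p['fx'],0,p['cx']],[0,p['fy'],p['cy']],[0,0,1]])
    return cv2.undistortPoints(np.array(uv,float).reshape(-1,1,2),K,np.array(p['dist'])).reshape(-1,2)
def extr(n):
    T=np.linalg.inv(viewer.camera_params(n)['pose']);return (np.diag([1,-1,-1,1])@T)[:3]
def tri(s,t):
    X=cv2.triangulatePoints(extr('scene'),extr('top'),und('scene',s).T,und('top',t).T);return (X[:3]/X[3]).T
def proj(n,P):
    p=viewer.camera_params(n);K=np.array([[p['fx'],0,p['cx']],[0,p['fy'],p['cy']],[0,0,1]]);E=extr(n)
    return cv2.projectPoints(np.asarray(P,float),E[:,:3],E[:,3],K,np.array(p['dist']))[0].reshape(-1,2)
def fit(obj,obs,x0):  # obs: list of (cam, model idx, uv); unknown x,y,z,yaw
    def f(v):
        P=np.asarray(obj)@R.from_euler('z',v[3]).as_matrix().T+v[:3]
        return np.concatenate([proj(n,P[[i]])[0]-uv for n,i,uv in obs])
    r=least_squares(f,x0,loss='soft_l1',x_scale=[100,100,100,1]);return r.x,f(r.x).reshape(-1,2)
def down(a): # tool down, tool y along world angle a
    y=np.array([np.cos(a),np.sin(a),0]);z=np.array([0,0,-1]);return R.from_matrix(np.c_[np.cross(y,z),y,z])
E
python3 - <<'E'
from h import *
np.set_printoptions(precision=2,suppress=True)
cs=lambda x,y:(x/3.6+270,y/3.6+130); ct=lambda x,y:((x-396)/4+138,y/4+185)
bs=lambda x,y:(x/1.6+90,y/1.6+205); bt=lambda x,y:((x-400)/2+285,y/2+110)
S=[cs(150,53),cs(286,157),cs(347,78),cs(320,183)];T=[ct(649,322),ct(632,92),ct(408,232),ct(565,113)]
X=tri(S,T);print("hoopA,hoopB,stemend,backcorner\n",X);h=(X[0]+X[1])/2;print('hoop mid',h)
yc=np.arctan2(*(X[1]-X[0])[[1,0]])-np.pi/2;print('len',np.linalg.norm(X[1]-X[0]),'yaw hoop',yc,'yaw stem',np.arctan2(*(h-X[2])[[1,0]]))
obj=[(-184,0,63),(-80,65,70),(-80,-65,70),(-25,0,145)]
m=lambda a,b:(np.array(a)+b)/2
obs=[('scene',0,S[2]),('top',0,T[2]),('scene',1,S[3]),('top',1,T[3]),('top',2,ct(582,323)),('scene',3,m(S[0],S[1])),('top',3,m(T[0],T[1]))]
v,r=fit(obj,obs,[h[0],h[1],0,yc]);print('caddy',v,'\n',r)
SB=[bs(338,98),bs(258,190),bs(138,100),bs(221,14),bs(8,205),bs(143,342)]
TB=[bt(420,108),bt(567,73),bt(611,241),bt(468,285),bt(798,187),bt(748,22)]
XB=tri(SB,TB);print(XB)
ob=[(-90,110,100),(90,110,100),(90,-110,100),(-90,-110,100),(310,-110,150),(310,110,150)]
obs=[('scene',i,p) for i,p in enumerate(SB)]+[('top',i,p) for i,p in enumerate(TB)]
c=XB[:4].mean(0);w,r=fit(ob,obs,[c[0],c[1],0,yc]);print('bin',w,'\n',r)
q=lambda n,a:print(n,tri(*a))
q('jar lid',([(392,187)],[(170,171)])); q('mug',([(313,293)],[(305,130)]))
E
```

```text
hoopA,hoopB,stemend,backcorner
 [[411.44 285.02 137.41]
 [542.08 295.8  141.86]
 [463.17 445.77  52.41]
 [535.51 347.77  68.87]]
hoop mid [476.76 290.41 139.63]
len 131.15576175836944 yaw hoop -1.4884873470447957 yaw stem -1.483526714957307
caddy [478.81 263.43  -6.65  -1.48] 
 [[ 0.48 -1.29]
 [-0.7   0.4 ]
 [ 0.16  1.37]
 [-0.07 -0.26]
 [-0.34  0.3 ]
 [-1.73  0.34]
 [ 0.55 -0.35]]
[[ 651.97   66.97   92.9 ]
 [ 696.12 -105.01  104.72]
 [ 490.61 -159.12   96.17]
 [ 438.5    12.36   96.06]
 [ 549.91 -364.48  144.08]
 [ 763.9  -321.75  105.45]]
bin [569.26 -44.19  -9.31  -1.3 ] 
 [[  1.71  -1.13]
 [ -0.09   2.67]
 [ -1.3    0.51]
 [  0.4    1.34]
 [ -4.26   1.63]
 [ -8.62 -10.01]
 [ -2.03   0.73]
 [ -4.95  -1.41]
 [ -0.45   1.06]
 [ -0.5   -0.29]
 [  2.27   1.14]
 [ -1.88  -5.77]]
jar lid [[628.64 359.94 130.13]]
mug [[727.48  41.54 117.58]]
```

```bash
python3 - <<'E'
from h import *
np.set_printoptions(precision=3,suppress=True)
hp=np.array([477,290.4]); a=-1.485
for s in (0,np.pi): print(s,env.ik([*hp,200],down(a+s).as_quat()))
q=down(a).as_quat()
env.reach([*hp,300],q)
cv2.imwrite('pics/pre.png',viewer.camera('wrist'))
env.move_l([*hp,202],rate=100,f_stop=8)
set_gripper(0);s=env.read_state();print(s['width'],s['grip_force'],s['tool_pos'],s['force'],s['time_s'])
env.move_l([*hp,232],rate=60);env.hold(.2);s=env.read_state();print(s['width'],s['grip_force'],s['force'],s['wrist_torque'],s['time_s'])
t=viewer.camera('top');c=viewer.camera('scene')
cv2.imwrite('pics/lift.png',np.hstack([cv2.resize(t[160:310,120:270],(400,400)),cv2.resize(c[100:250,250:400],(400,400))]))
E
```

```text
0 [ 0.526  0.468  1.847 -0.     0.827  2.011]
3.141592653589793 [ 0.526  0.468  1.847 -0.     0.827 -1.131]
15.732646719192386 29.998302161693573 [476.96  290.318 201.935] [ 1.368 -0.141 -0.898] 5.675
15.483182198769954 29.997147023677826 [ 0.029  0.034 -4.956] [ 0.03   0.038 -0.015] 6.525
```

View pics/lift.png

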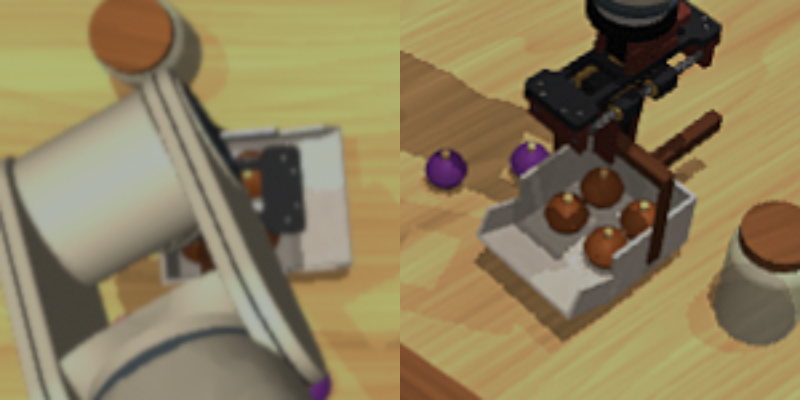

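The lift picture shows the caddy level, held mid-hoop, with all four onions inside; the load reads 4.96 N. I'll carry it to the ledge.

```bash
cat >> h.py <<'E'
C=np.array([569.2,-46.]);YB=-1.305
bx=np.array([np.cos(YB),np.sin(YB)]);by=np.array([-bx[1],bx[0]])
E
python3 - <<'E'
from h import *
np.set_printoptions(precision=3,suppress=True)
env.move_l([477,290.4,372],rate=120)
p=C+bx*(55-25)
q=down(YB).as_quat(); print(p,env.ik([*p,372],q))
env.move_l([*p,372],q,rate=120)
env.move_l([*p,310],rate=80);env.hold(.3)
print(env.move_l([*p,292],rate=15,f_stop=3));s=env.read_state();print(s['tool_pos'],s['force'],s['wrist_torque'],s['time_s'])
t=viewer.camera('top');c=viewer.camera('scene')
cv2.imwrite('pics/place.png',np.hstack([cv2.resize(t[90:290,260:460],(400,400)),cv2.resize(c[160:360,120:320],(400,400))]))
E
```

```text
[577.08  -74.947] [-0.15   0.287  1.661 -0.     1.193  1.155]
True
[577.09  -75.011 301.913] [-0.358 -0.138  6.213] [-0.008  0.105  0.015] 13.1417
```

View pics/place.png

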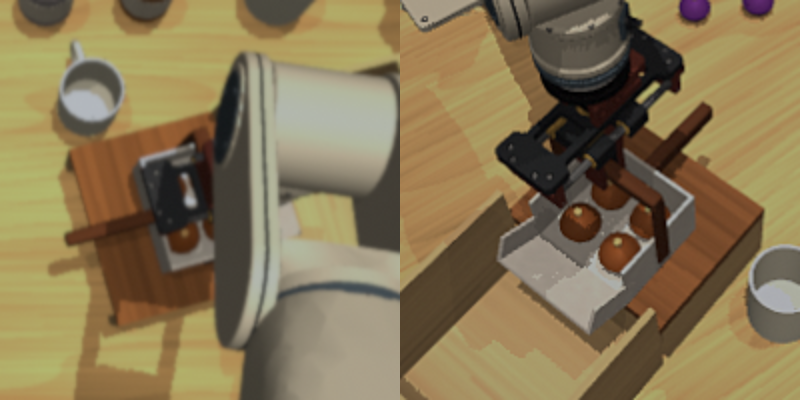

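The caddy sits level on the ledge with the onions inside and its lip over the bin at crop (560,290). I'll let go, back off, and check that the tipping arc is feasible.

```bash
cat >> h.py <<'E'
def stem_pose(th,phi,xc=55.,yc=0.,yaw=YB,flip=0,back=0.,gx=-150.,gz=52.):
    """TCP pose gripping the stem with the caddy tipped th about its floor's front edge; back = retreat along tool"""
    Rc=R.from_euler('z',yaw)*R.from_euler('y',th)
    piv=np.array([*(C+bx*xc+by*yc+30*np.array([np.cos(yaw),np.sin(yaw)])),100.])
    g=piv+Rc.apply([gx-30,0,gz])
    z=np.array([np.sin(phi),0,-np.cos(phi)]);y=np.array([0,1.,0])*(-1 if flip else 1)
    Rt=Rc*R.from_matrix(np.c_[np.cross(y,z),y,z])
    return g-Rt.apply([0,0,61+back]),Rt.as_quat()
E
python3 - <<'E'
from h import *
np.set_printoptions(precision=2,suppress=True)
set_gripper(88);env.hold(.3)
p=C+bx*30
env.move_l([*p,400],rate=150)
p2=C+bx*-200+by*-150
print(env.read_state()['time_s'])
for flip in(0,1):
  for d in(0,20,35,50):
    L=[env.ik(*stem_pose(np.deg2rad(t),np.deg2rad(d),flip=flip)) for t in range(0,71,10)]+[env.ik(*stem_pose(0,np.deg2rad(d),flip=flip,back=80))]
    print(flip,d,[x is not None for x in L],L[0],L[-2])
E
```

```text
15.5417
0 0 [True, True, True, True, True, True, True, True, True] [ 0.06  0.43  1.87 -0.    0.84 -0.2 ] [-0.54  0.78  1.36  0.78  1.96 -0.89]
0 20 [True, True, True, True, True, True, True, True, True] [ 0.24  0.45  1.9  -0.47  0.85  0.3 ] [-0.49  0.63  1.42  0.6   1.74 -0.86]
0 35 [True, True, True, True, True, True, True, True, True] [ 0.37  0.51  1.9  -0.77  0.96  0.63] [-0.43  0.53  1.48  0.46  1.56 -0.8 ]
0 50 [True, True, True, True, True, True, True, True, True] [ 0.47  0.61  1.89 -0.97  1.14  0.87] [-0.35  0.43  1.55  0.29  1.38 -0.7 ]
1 0 [False, False, False, True, True, True, True, True, False] None [-0.54  0.78  1.36  0.78  1.96  2.26]
1 20 [False, False, False, False, True, True, True, True, False] None [-0.49  0.63  1.42  0.6   1.74  2.28]
1 35 [True, False, False, False, False, False, True, True, False] [ 0.37  0.51  1.9  -0.77  0.96 -2.51] [-0.43  0.53  1.48  0.46  1.56  2.34]
1 50 [True, True, False, False, False, False, False, True, True] [ 0.47  0.61  1.89 -0.97  1.14 -2.27] [-0.35  0.43  1.55  0.29  1.38  2.44]
```

```bash
python3 - <<'E'
from h import *
ph=np.deg2rad(35)
env.reach(*stem_pose(0,ph,back=160))
t=viewer.camera('top');c=viewer.camera('scene');w=viewer.camera('wrist')
print(env.read_state()['time_s'])
k=lambda i:cv2.resize(i,(400,400),interpolation=2)
cv2.imwrite('pics/stem.png',np.hstack([k(t[130:270,270:410]),k(c[180:340,140:300])]))
cv2.imwrite('pics/w.png',w)
E
```

```text
16.5833
```

View pics/stem.png

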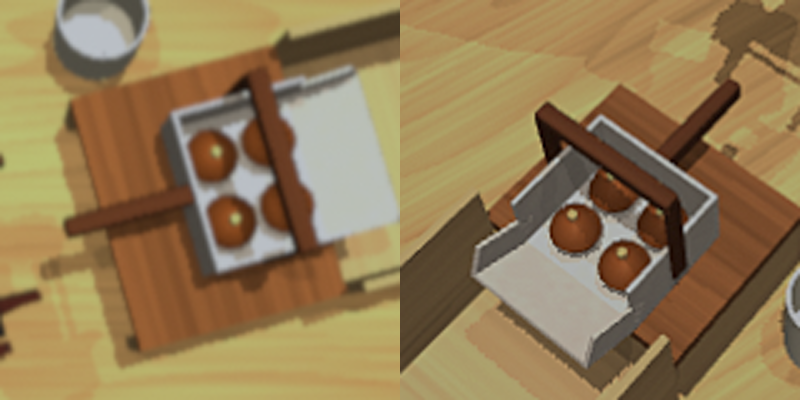

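View pics/w.png

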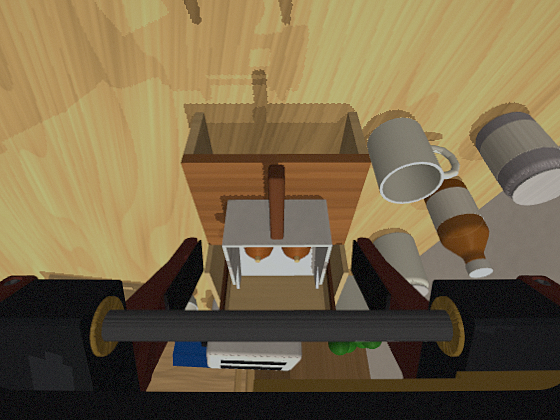

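The stem pictures show the caddy let go, flat on the ledge and full, with its lip over the bin. In the wrist view the stem at (277,170–238) is centred between the fingers. I'll measure its pose from both views, then grip and tip.

```bash
python3 - <<'E'
from h import *
np.set_printoptions(precision=2,suppress=True)
ct=lambda x,y:np.array((x*.35+270,y*.35+130));cs=lambda x,y:np.array(((x-400)*.4+140,y*.4+180))
obj=[(-184,0,63),(-80,65,70),(-80,-65,70),(-25,0,145)]
obs=[('top',0,ct(68,227)),('scene',0,cs(736,89)),('top',1,ct(168,112)),('scene',1,cs(716,195)),('top',2,ct(213,275)),('scene',2,cs(600,120)),('top',3,ct(281,161)),('scene',3,cs(611,157))]
v,r=fit(obj,obs,[*(C+bx*55),100,YB]);d=v[:2]-C
print(v,'xc,yc',d@bx,d@by,'\n',r)
print('stem end tri',tri([cs(736,89)],[ct(68,227)]))
if abs(d@bx-55)<9 and abs(d@by)<9 and abs(v[3]-YB)<.06:
    ph=np.deg2rad(35)
    set_gripper(60)
    print(env.move_l(stem_pose(0,ph,back=2)[0],rate=100,f_stop=8))
    set_gripper(0);s=env.read_state();print(s['width'],s['grip_force'],s['force'],s['wrist_torque'],s['time_s'])
E
```

```text
[ 583.19 -100.23   89.23   -1.31] xc,yc 56.00402980302384 -0.7509299493026678 
 [[-1.33  0.17]
 [-0.33 -1.61]
 [ 0.41  0.68]
 [ 0.47  2.63]
 [ 0.39 -1.1 ]
 [ 0.55 -0.29]
 [-0.41 -0.08]
 [-2.51  0.2 ]]
stem end tri [[537.27  75.56 149.27]]
False
15.7871667376574 29.99940723180771 [ 0.74  0.19 -0.01] [ 0.18  0.06 -0.13] 19.6917
```

```bash
python3 - <<'E'
from h import *
np.set_printoptions(precision=2,suppress=True)
ph=np.deg2rad(35)
for a in range(5,61,5):
    p,q=stem_pose(np.deg2rad(a),ph,back=2); p[2]+=1
    env.move_l(p,q,rate=50); s=env.read_state()
    if a%10==0: print(a,s['force'],s['wrist_torque'],s['width'],s['time_s'])
env.hold(1)
t=viewer.camera('top');c=viewer.camera('scene');print(env.read_state()['time_s'])
cv2.imwrite('pics/tip.png',np.hstack([cv2.resize(t[90:290,290:490],(400,400)),cv2.resize(c[180:420,80:320],(400,400))]))
E
```

```text
10 [ 0.25 -1.11 -2.05] [ 0.39 -0.09 -0.04] 15.765309707079233 20.8417
20 [ 0.35  0.51 -3.28] [ 0.31 -0.25  0.03] 15.650098160894473 21.975
30 [ 0.9   0.4  -0.93] [ 0.08 -0.09 -0.04] 15.774648297950135 23.1083
40 [ 0.15 -0.12  0.18] [-0.22 -0.27  0.04] 15.692058299090258 24.2417
50 [ 0.8  -0.5  -0.67] [-0.48 -0.41 -0.01] 16.012281713872504 25.375
60 [-0.04 -1.92 -1.17] [-0.66 -0.4  -0.04] 15.781428264251288 26.5083
27.6083
```

View pics/tip.png

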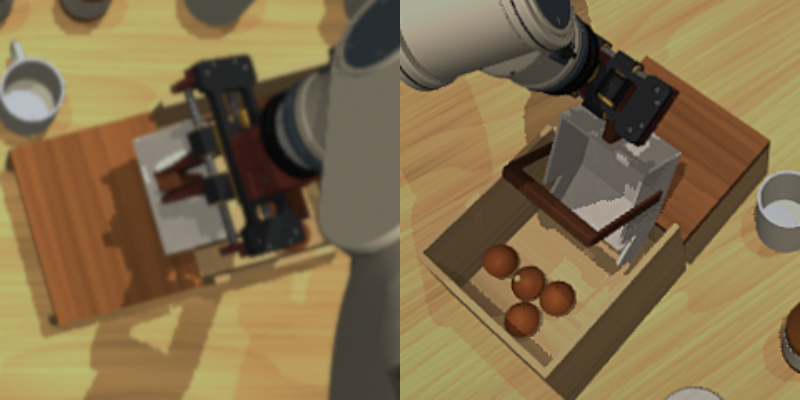

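The tip picture shows all four onions in the bin, at (502,261), (528,283), (558,298) and (521,320), and the caddy empty. I'll lower it, let go and retreat.

```bash
python3 - <<'E'
from h import *
np.set_printoptions(precision=2,suppress=True)
ph=np.deg2rad(35)
for a in range(55,-1,-5):
    p,q=stem_pose(np.deg2rad(a),ph,back=2); p[2]+=1 if a else .5
    env.move_l(p,q,rate=50 if a>10 else 30)
s=env.read_state();print(s['force'],s['wrist_torque'],s['time_s'])
env.hold(.3);set_gripper(60);env.hold(.3)
env.move_l(stem_pose(0,ph,back=170)[0],rate=120);env.hold(.5)
t=viewer.camera('top');c=viewer.camera('scene');s=env.read_state();print(s['force'],s['time_s'])
cv2.imwrite('pics/end.png',np.hstack([cv2.resize(t[90:290,270:470],(400,400)),cv2.resize(c[180:420,80:320],(400,400))]))
E
```

```text
[ 0.09 -0.42 -2.03] [0.78 0.19 0.02] 35.2667
[-0.31  0.16 -0.26] 38.85
```

View pics/end.png

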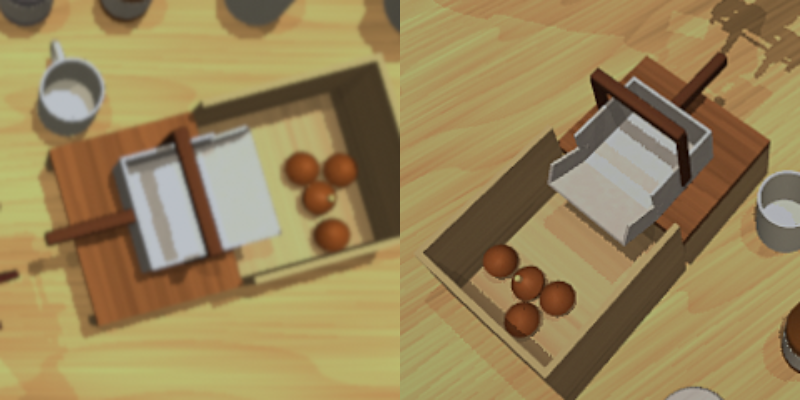

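The end picture shows the empty caddy flat and centred on the ledge, the four onions at rest in the bin, and the mug in its place. I'll hand the job in.

```bash
python3 -c "
from station import workorder
print(workorder.sign_off())"
```

```text
the job is handed in; nothing more can be done
None
```

The job is handed in at about 39 s: the last pictures show all four onions at rest in the bin, the empty caddy let go flat on the ledge and the mug in place; the jar was never approached and is not in those last crops, and sign-off returned no verdict.

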